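Reset the friction hinge of a parts case

TASK

The lid of the grey parts case no longer stays up because its friction hinge is slack. Tighten the hinge's wing knob (clockwise) by feel, only about as far as needed, then lift the lid about half open by its pull and let go: it must stay there by itself. If it sags, tighten a little more and try again; do not overtighten the hinge, and leave the other things on the bench where they are.

Things in the scene. Friction and masses are not known exactly. Their poses are not given: they have to be found in the camera images.
- case: grey steel case, 130 mm deep (own x) by 200 mm wide (own y) by 58 mm high, fixed to the bench; origin at the centre of its underside; own x points from its front (pull side) to its back (hinge side), own y to its left, z up. A dark steel clamp housing (64 x 32 mm, 120 mm high) stands fixed beside its back right corner and carries the wing knob on top
- lid (a joint): opening angle of the lid in rad: 0 shut (flat), pi/2 upright, stop at 1.8. The lid is 136 x 206 mm and weighs 0.3 to 0.6 kg (differs each time); a slack hinge lets it fall shut from anywhere below upright; its fall is damped (about 1 s)
- hinge (a point): middle of the lid's hinge line (the line runs along the case's own y), 65 mm behind the case's centre and 62 mm above its underside; axes as the case's
- pull (a point): centre of the lid's pull: a black round bar 18 mm thick, 30 mm long, along the case's own y, on a stem 38 mm in front of the lid's edge; moves with the lid on a 173 mm arc about the hinge line. Gripped by its two ends (fingers closing along the case's y, from above) it turns between the fingers as the lid rises, and the opened fingers leave it free to fall. x points to the hinge line
- knob_grip (a point): centre of the black wing knob's grip bar: 44 mm long (own x), 12 mm thick (own y), 26 mm high, its lower edge 7 mm above the housing's round boss; turns about its vertical z, clockwise from above tightens, at least 2 rad from the start; stays where it is left. It turns evenly (drag about 0.25 N m) until the brake shoe meets the drum, 0.2 to 1 rad after the start (differs each time)
- shoe: brass brake shoe, 22 x 22 x 4 mm, in the housing under the knob; origin at its underside; the knob presses it on the drum on the lid's axle. From first touch the torque that the knob gives back, also at rest in the grip, climbs by about 0.28 N m per rad: a rise of 0.08 to 0.14 N m holds the lid half open (light to heavy lid); above 0.22 N m (0.8 rad past touch) it is overtight
- tape_measure: tape measure 67 x 84 x 29 mm, a bystander; origin at the centre of its underside
- bolt: bolt 24 x 64 x 21 mm, a bystander; origin at the centre of its underside

How it is judged:
On the way:
1. the lid has been lifted to about half open (value of joint lid above 0.6 rad), for 0.2 s.
At the end, for the whole second after the job is handed in: The lid stands half open (0.55 to 1.1 rad), let go and at rest (slower than 0.04 rad/s), held by the brake shoe pressing on the drum with more than 5 N (value of joint lid between 0.55 and 1.1 rad and velocity of joint lid between -0.04 and 0.04 rad/s and contact force between shoe and anything else above 5 N); the robot touches nothing.
It fails at once if the hinge is overtightened: the shoe presses on the drum with more than 45 N (contact force between shoe and anything else above 45 N).
It fails at once if a bystander is moved by more than 30 mm (distance of any of tape_measure, bolt from where it was at the start of the episode above 0.03 m).
It also fails if it takes over 58 s, if anything falls off the work surface, if the arm or the gripper's body presses on something with over 40 N, if the wrist force passes 120 N, or if a joint passes its speed limit or range.

ROBOT

A 6-joint arm with a two-finger parallel gripper is mounted at the origin on a cart in front of the work surface, level with it; the furniture and walls round the work are solid. World frame = base frame: x ahead of the robot, y to its left, z up, the work surface at z = 0. Lengths are in m, angles in rad, forces in N, time in s.
With the tool pointing down it reaches from about 0.3 to 0.85 m from the base axis. Payload 4.2 kg.
Tool frame: the origin (TCP) lies between the finger pads; the fingertips stand 14 mm ahead of it and the grasp point (between the pads) lies 5 mm behind it; z points along the fingers, x is the direction in which the jaws open and shut, and the axes are right-handed (so a half turn about z gives the same grasp; the last joint's range is limited). The gripper opens to 91 mm and grips with 3 to 60 N. Pads are 32 mm wide; open, the fingers measure 118 mm over their backs; the gripper's body (76 mm by 178 mm) begins 60 mm behind the grasp point.
Start: joints at [-1.278, 0.32, 1.565, -0, 1.257, -0.02], TCP at [0.177, -0.547, 0.228] pointing down, gripper open.
Joint ranges: [-3.11, 3.11], [-0.84, 2.01], [0.21, 2.61], [-1.34, 4.49], [0.05, 2.63], [-2.56, 2.56]. Speed limits (rad/s): [2.57, 2.57, 3.14, 3.14, 3.14, 3.14].

INTERFACE

Orientations are given as a unit quaternion [x, y, z, w].
In Python, from rig import ctrl gives the robot as it stands. The module is installed in compiled form; this text tells all that it offers.
- The arm moves only by the shell command python3 -m creep 'ROWS' [FORCE]. ROWS is JSON, a list of rows, each an object of numbers: "jaw": the closure, from -1 (fully open) to 1 (shut), so that 0 is half open; "tx", "ty", "tz": the shift along the tool's x, y, z in m; "yaw": the turn about the tool's z in degrees. A call has 1 to 10 rows; each row is the pose to reach, as a shift and turn from the pose commanded when the call began, along the tool's axes at that moment; what a row does not reach only later rows make up. A row lasts 1/8 s, in which the tool goes at most 62.5 mm and 10.7 degrees, less where a joint would pass 70% of its speed; a pose out of reach is approached as far as the arm can. A call with a gripper value outside its range is refused whole. The fingers move at their own pace and stop on an object; FORCE is the grip in N (left out, the last holds). Time passes only in rows, so rows that repeat a pose let the fingers close. It gives the time, the measured TCP pose, the force and the opening at its end, in the units of the state.
- ctrl.sense(): the state, without advancing time (a new reading comes with each control period).
- ctrl.read_camera(name): name is "scene" or "side" or "wrist"; returns the picture (384x512x3 uint8, blue, green, red); there is no depth.
- ctrl.camera_info(name): a dict with "fx", "fy", "cx", "cy" (pixels), "rvec" (rotation vector, rad) and "tvec" (3), from world to camera coordinates, as OpenCV has them; the wrist camera has in their place "T_tool_cam" (4x4, takes a point from camera to tool coordinates, whose origin is the TCP and whose axes are the tool frame's). Camera axes: x right, y down, z forward; pixel columns grow to the right and rows downward; lengths in m; the calibration is good to about 2 mm. The wrist camera is an equidistant fisheye: a pixel r from the principal point sees the ray r / f radians off the axis. A picture is of the moment at which its call begins: read the wrist's pose just before it. camera_info takes no time and is no camera call.
- ctrl.hand_in(): hands the job in, once; it reports no verdict.
Trained networks look in the newest picture that a camera, given by its name, has taken for a name from the list of things; names that differ only in an ending like _2 or _b are one class to them, and where a whole thing is asked for, a point or a joint stands for the part that bears it (a point fixed in the world has none). Each returns a list of dicts, best first, with "p" (0 to 1); they miss things now and then, are a little off and sometimes report something else, mostly with a low value. They report only what shows in the picture. A call takes as long as a camera call.
- ctrl.find_in(label, camera): "centre" ([column, row] in pixels, amid what is visible of it).
- ctrl.cut_out(label, camera): "region" (384x512 bool, what is visible of it) and "centre" ([column, row] in pixels, amid what is visible of it).
- ctrl.place_of(label, camera): "centre" ([column, row] in pixels: a listed point, or the origin of a listed thing).
The state is a dict: "time": time; "joint_positions": joint angles; "dq": joint speeds; "tau": joint torques, N m; "eef_pos": TCP position; "ee_rot": TCP orientation; "ft_force": force on the tool from outside, world axes, zero at the start; "moment": the same for the moment, N m; "opening": finger opening in m.
Only numpy, scipy, OpenCV 4.12 (cv2) and the standard library are available. Lean on these libraries where they do the work, as an engineer would, in place of code of your own. Each camera call takes 0.05 s, during which the arm holds its last target.

## Working session

There is one attempt and no reset: what is moved stays moved. The work goes in short steps, Python scripts to look and compute and a shell command to move; the robot and the scene stay as the last step left them, time stands still between calls to the robot, and variables do not carry over. Pictures are saved under pics/ and viewed, and the job is handed in when it is done.

```bash
mkdir -p pics; cat > h.py <<'E'
import numpy as np, cv2
from scipy.spatial.transform import Rotation as R
from rig import ctrl
def ray(cam,px):
    i=ctrl.camera_info(cam)
    if cam!='wrist':
        Rm=cv2.Rodrigues(np.array(i['rvec'],float))[0]; t=np.array(i['tvec'],float).ravel()
        d=np.array([(px[0]-i['cx'])/i['fx'],(px[1]-i['cy'])/i['fy'],1])
        return -Rm.T@t, Rm.T@d/np.linalg.norm(d)
    s=ctrl.sense(); T=np.array(i['T_tool_cam']); Rt=R.from_quat(s['ee_rot']).as_matrix()
    a=np.array([(px[0]-i['cx'])/i['fx'],(px[1]-i['cy'])/i['fy']]); th=np.linalg.norm(a)
    d=np.r_[a/th*np.sin(th),np.cos(th)]
    return Rt@T[:3,3]+s['eef_pos'], Rt@T[:3,:3]@d
def atz(cam,px,z):
    o,d=ray(cam,px); return o+d*(z-o[2])/d[2]
def tri(rs):
    A=0;b=0
    for o,d in rs:
        P=np.eye(3)-np.outer(d,d); A=A+P; b=b+P@o
    x=np.linalg.solve(A,b); return x,[np.linalg.norm(np.cross(x-o,d)) for o,d in rs]
E
python3 - <<'E'
from h import *
s=ctrl.sense();print(s)
for c in ['scene','side','wrist']:
    im=ctrl.read_camera(c); cv2.imwrite(f'pics/{c}0.png',im)
    for l in ['case','hinge','pull','knob_grip','tape_measure','bolt']:
        r=ctrl.place_of(l,c)
        print(c,l,[(np.round(x['centre'],1),round(x['p'],2)) for x in r[:2]])
E
```

```text
{'time': 0.0, 'joint_positions': array([-1.27800113e+00,  3.20307704e-01,  1.56567358e+00, -1.08248781e-05,
        1.25735338e+00, -2.00093948e-02]), 'dq': array([-0.00135042, -0.00150554,  0.00224555,  0.00106304,  0.00098894,
       -0.00017555]), 'tau': array([-3.52662988e-03, -4.12466133e+01, -2.31975406e+01,  7.25886365e-02,
        4.58736287e-02, -1.60774316e-04]), 'eef_pos': array([ 0.17680182, -0.54665429,  0.22711328]), 'ee_rot': array([ 8.08619356e-01, -5.88331520e-01, -6.97029283e-04, -5.22330629e-04]), 'ft_force': array([-0.36195332,  0.24555426,  0.143476  ]), 'moment': array([-0.03886172,  0.00047335, -0.04154509]), 'opening': 0.09121624778761779}
scene case [(array([234.5, 249.8]), 0.8), (array([251.7, 166.7]), 0.43)]
scene hinge [(array([217.4, 220.4]), 0.57)]
scene pull [(array([271.3, 242.3]), 0.56)]
scene knob_grip [(array([248.8, 168.4]), 0.66), (array([324.4, 190.7]), 0.24)]
scene tape_measure [(array([323.9, 188.5]), 0.8)]
scene bolt [(array([230.5, 317.6]), 0.48)]
side case [(array([248.3, 204. ]), 0.74)]
side hinge [(array([274.3, 183.1]), 0.83)]
side pull [(array([217.8, 180.9]), 0.96)]
side knob_grip [(array([273.8, 181.6]), 0.73)]
side tape_measure [(array([210.6, 309.2]), 0.75)]
side bolt [(array([216.8, 174.4]), 0.4), (array([276.5, 184.8]), 0.38)]
wrist case []
wrist hinge []
wrist pull []
wrist knob_grip []
wrist tape_measure []
wrist bolt []
```

View pics/scene0.png

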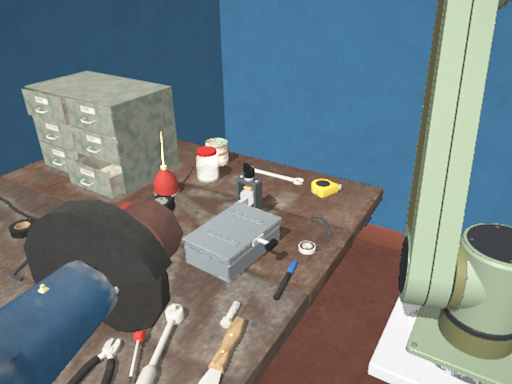

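View pics/side0.png

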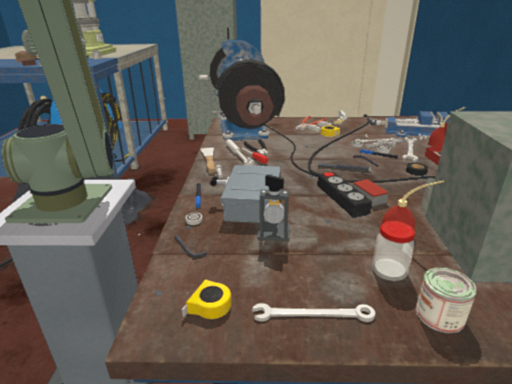

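```bash
python3 - <<'E'
from h import *
d={'case':((234.5,249.8),(248.3,204),0),'hinge':((217.4,220.4),(274.3,183.1),.062),'pull':((271.3,242.3),(217.8,180.9),.06),'knob':((248.8,168.4),(273.8,181.6),.15),'tape':((323.9,188.5),(210.6,309.2),0)}
for k,(a,b,z) in d.items():
    print(k,atz('scene',a,z).round(3),atz('side',b,z).round(3),*tri([ray('scene',a),ray('side',b)]))
print(atz('scene',(230.5,317.6),0))
for c in ['scene','side']: print(c, ray(c,(256,192)))
E
```

```text
case [0.534 0.002 0.   ] [ 0.522 -0.009  0.   ] [ 0.52749241  0.00065271 -0.00190614] [np.float64(0.006970734685790786), np.float64(0.006970734685790667)]
hinge [ 0.588 -0.008  0.062] [ 0.592 -0.006  0.062] [ 0.59060325 -0.00864085  0.0621347 ] [np.float64(0.002153782389517268), np.float64(0.002153782389517251)]
pull [0.432 0.003 0.06 ] [0.439 0.013 0.06 ] [0.43559715 0.00529533 0.06175846] [np.float64(0.004493278868838523), np.float64(0.004493278868838642)]
knob [ 0.577 -0.139  0.15 ] [ 0.586 -0.177  0.15 ] [ 0.58732343 -0.15570371  0.14007356] [np.float64(0.0008524854958012873), np.float64(0.0008524854958012426)]
tape [ 0.471 -0.398  0.   ] [ 0.469 -0.393  0.   ] [ 0.46946518 -0.39489263  0.00196   ] [np.float64(0.000403203874361923), np.float64(0.00040320387436194334)]
[0.41760325 0.19324424 0.        ]
scene (array([0.04780404, 0.70530466, 0.62697881]), array([ 0.45285581, -0.75114522, -0.48031497]))
side (array([ 0.56556508, -0.86381789,  0.48442351]), array([-0.0230146 ,  0.88574471, -0.46360181]))
```

```bash
python3 -m creep '[{"tx":-0.02,"ty":-0.05,"tz":-0.03},{"tx":-0.05,"ty":-0.1,"tz":-0.06},{"tx":-0.08,"ty":-0.15,"tz":-0.08},{"tx":-0.10,"ty":-0.2,"tz":-0.08},{"tx":-0.13,"ty":-0.26,"tz":-0.08},{"tx":-0.155,"ty":-0.31,"tz":-0.08},{"tx":-0.18,"ty":-0.36,"tz":-0.08},{"tx":-0.205,"ty":-0.41,"tz":-0.08},{"tx":-0.23,"ty":-0.46,"tz":-0.08},{"tx":-0.22,"ty":-0.47,"tz":-0.08}]'
python3 - <<'E'
from h import *
s=ctrl.sense();print(s['time'],s['eef_pos'],s['joint_positions'],R.from_quat(s['ee_rot']).as_matrix().round(3))
im=ctrl.read_camera('wrist'); cv2.imwrite('pics/w1.png',im)
for l,z in [('case',0),('hinge',.062),('pull',.06),('knob_grip',.147),('tape_measure',0),('bolt',0)]:
    for x in ctrl.place_of(l,'wrist')[:2]: print(l,np.round(x['centre'],1),round(x['p'],2),atz('wrist',x['centre'],z).round(4))
E
```

```text
1.05 [ 0.17695636 -0.54711463  0.22798242] [-1.27797936e+00  3.19597665e-01  1.56448680e+00 -2.40859239e-06
  1.25740186e+00 -2.00224123e-02] [[ 0.308 -0.951  0.   ]
 [-0.951 -0.308 -0.   ]
 [ 0.     0.    -1.   ]]schema error: expected keys jaw, tx, ty, tz, yaw
```

View pics/w1.png

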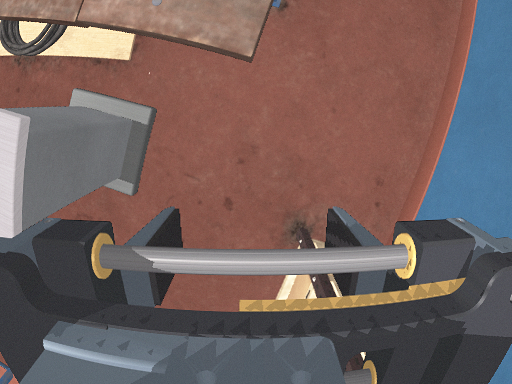

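```bash
python3 -m creep '[{"jaw":-1,"yaw":0,"tx":-0.02,"ty":-0.05,"tz":-0.03},{"jaw":-1,"yaw":0,"tx":-0.05,"ty":-0.1,"tz":-0.06},{"jaw":-1,"yaw":0,"tx":-0.08,"ty":-0.15,"tz":-0.08},{"jaw":-1,"yaw":0,"tx":-0.10,"ty":-0.2,"tz":-0.08},{"jaw":-1,"yaw":0,"tx":-0.13,"ty":-0.26,"tz":-0.08},{"jaw":-1,"yaw":0,"tx":-0.155,"ty":-0.31,"tz":-0.08},{"jaw":-1,"yaw":0,"tx":-0.18,"ty":-0.36,"tz":-0.08},{"jaw":-1,"yaw":0,"tx":-0.205,"ty":-0.41,"tz":-0.08},{"jaw":-1,"yaw":0,"tx":-0.22,"ty":-0.44,"tz":-0.08},{"jaw":-1,"yaw":0,"tx":-0.22,"ty":-0.44,"tz":-0.08}]'
cat > look.py <<'E'
import sys
from h import *
s=ctrl.sense();print(s['time'],s['eef_pos'],s['joint_positions'],R.from_quat(s['ee_rot']).as_matrix().round(3))
im=ctrl.read_camera('wrist'); cv2.imwrite(f'pics/{sys.argv[1]}.png',im)
for l,z in [('case',0),('hinge',.062),('pull',.06),('knob_grip',.147),('tape_measure',0),('bolt',0)]:
    for x in ctrl.place_of(l,'wrist')[:2]: print(l,np.round(x['centre'],1),round(x['p'],2),atz('wrist',x['centre'],z).round(4))
E
python3 look.py w2
```

```text
time: 2.65
eef_pos: [0.5292, -0.2007, 0.3075]
ee_rot: [0.81, -0.587, -0.0, -0.0]
ft_force: [-0.5, -0.7, 0.2]
opening: 0.0917
2.65 [ 0.52916296 -0.20072044  0.30750247] [-3.82961979e-01  2.67323854e-01  1.44047548e+00  1.61403419e-04
  1.43423213e+00  8.71481269e-01] [[ 0.311 -0.95  -0.   ]
 [-0.95  -0.311  0.   ]
 [-0.     0.    -1.   ]]
case [133.9 121.4] 0.68 [0.5306 0.0043 0.    ]
hinge [136.2  80.7] 0.56 [ 0.5959 -0.0075  0.062 ]
pull [ 99.8 188.1] 0.9 [0.4251 0.0136 0.06  ]
knob_grip [223.6 117.2] 0.93 [ 0.5825 -0.1519  0.147 ]
tape_measure [346.1 225. ] 0.72 [ 0.4698 -0.39    0.    ]
bolt [ 39.8 157.9] 0.79 [0.4161 0.1903 0.    ]
bolt [136.4 121.5] 0.19 [ 0.5319 -0.0006  0.    ]
```

View pics/w2.png

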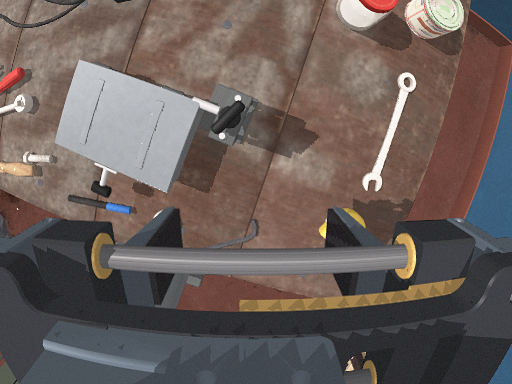

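```bash
python3 - <<'E'
from h import *
im=cv2.imread('pics/w2.png'); c=im[75:165,180:280]; cv2.imwrite('pics/w2z.png',cv2.resize(c,None,fx=6,fy=6,interpolation=cv2.INTER_CUBIC))
r=ctrl.cut_out('knob_grip','wrist')[0]; m=r['region']; print(r['p'],m.sum(),r['centre'])
ys,xs=np.nonzero(m)
P=np.array([atz('wrist',(x,y),.150)[:2] for x,y in zip(xs,ys)])
e,(w),a=cv2.minAreaRect(P.astype(np.float32)*1000); print(e,w,a)
u,s,v=np.linalg.svd(P-P.mean(0)); print(P.mean(0),v[0],np.degrees(np.arctan2(v[0][1],v[0][0])))
a=atz('wrist',(214,132),.16);b=atz('wrist',(240,100),.16);print(a,b,np.degrees(np.arctan2(*(b-a)[1::-1])),np.linalg.norm(b-a))
# case corners of lid
for q in [(81,60),(203,99),(167,192),(55,143)]: print(atz('wrist',q,.062))
E
```

```text
0.88 552 [225.6, 120.2]
(583.8710327148438, -155.7384796142578) (21.905752182006836, 40.216129302978516) 43.879844665527344
[ 0.5843853  -0.15628019] [-0.88919431  0.45752975] 152.77217881965012
[ 0.56576654 -0.14790016  0.16      ] [ 0.60502598 -0.16354278  0.16      ] -21.72442984236893 0.04226103474428867
[0.6088051  0.09594441 0.062     ]
[ 0.59550246 -0.10938847  0.062     ]
[ 0.45459205 -0.09507661  0.062     ]
[0.47273696 0.11177872 0.062     ]
```

View pics/w2z.png

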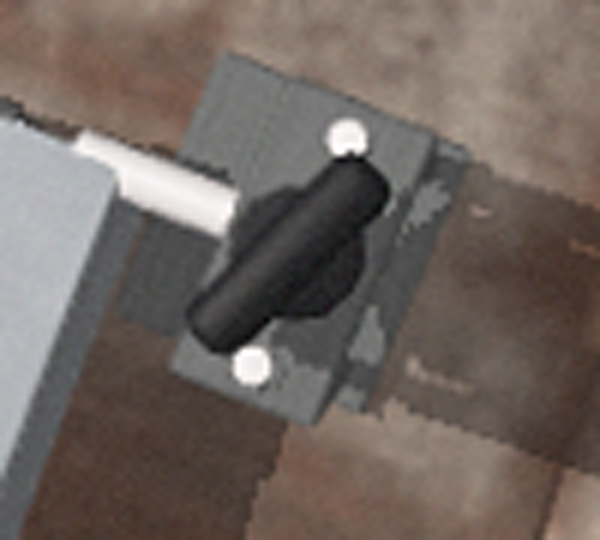

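```bash
python3 -m creep '[{"jaw":-1,"yaw":-10.5,"tx":-0.015,"ty":-0.03,"tz":0},{"jaw":-1,"yaw":-21,"tx":-0.027,"ty":-0.067,"tz":0},{"jaw":-1,"yaw":-31.5,"tx":-0.027,"ty":-0.067,"tz":0},{"jaw":-1,"yaw":-42,"tx":-0.027,"ty":-0.067,"tz":0},{"jaw":-1,"yaw":-52.5,"tx":-0.027,"ty":-0.067,"tz":0},{"jaw":-1,"yaw":-63,"tx":-0.027,"ty":-0.067,"tz":0},{"jaw":-1,"yaw":-73.5,"tx":-0.027,"ty":-0.067,"tz":0},{"jaw":-1,"yaw":-84,"tx":-0.027,"ty":-0.067,"tz":0},{"jaw":-1,"yaw":-94.5,"tx":-0.027,"ty":-0.067,"tz":0},{"jaw":-1,"yaw":-105,"tx":-0.027,"ty":-0.067,"tz":0}]'
python3 -m creep '[{"jaw":-1,"yaw":-10.5,"tx":0,"ty":0,"tz":0},{"jaw":-1,"yaw":-21,"tx":0,"ty":0,"tz":0},{"jaw":-1,"yaw":-31.5,"tx":0,"ty":0,"tz":0},{"jaw":-1,"yaw":-34,"tx":0,"ty":0,"tz":0}]'
python3 look.py w3; python3 -c "
from h import *
print(ctrl.camera_info('wrist'))"
```

```text
time: 4.3
eef_pos: [0.583, -0.1566, 0.3081]
ee_rot: [0.958, 0.286, 0.0, 0.0]
ft_force: [-0.6, 0.5, -0.7]
opening: 0.0916
time: 4.8
eef_pos: [0.583, -0.1566, 0.308]
ee_rot: [0.834, 0.552, -0.0, 0.0]
ft_force: [-1.1, -0.4, -0.7]
opening: 0.0909
4.8 [ 0.58304478 -0.1566115   0.30803938] [-2.81409800e-01  3.30039893e-01  1.34986653e+00 -1.05210499e-04
  1.46157393e+00 -1.45073205e+00] [[ 0.391  0.92   0.   ]
 [ 0.92  -0.391 -0.   ]
 [-0.     0.    -1.   ]]
case [332.3  99. ] 0.65 [ 0.5397 -0.0021  0.    ]
hinge [358.6 135.4] 0.78 [ 0.5976 -0.0011  0.062 ]
hinge [254.3 182.4] 0.26 [ 0.6028 -0.1632  0.062 ]
pull [321.9  19.6] 0.83 [0.4264 0.014  0.06  ]
knob_grip [256.8 178.4] 0.62 [ 0.5815 -0.1515  0.147 ]
tape_measure [105.1 153.3] 0.98 [ 0.4676 -0.3823  0.    ]
bolt [402.    3.8] 0.6 [0.423 0.191 0.   ]
{'fx': 297.3186396354542, 'fy': 297.3186396354542, 'cx': 253.2169681152788, 'cy': 191.3668920136637, 'T_tool_cam': array([[ 9.99997520e-01, -9.40784992e-04,  2.01874645e-03,
        -7.85410277e-04],
       [ 3.93752959e-04,  9.66806915e-01,  2.55507795e-01,
        -7.28740476e-02],
       [-2.19211592e-03, -2.55506366e-01,  9.66804888e-01,
        -1.57016963e-01],
       [ 0.00000000e+00,  0.00000000e+00,  0.00000000e+00,
         1.00000000e+00]])}
```

View pics/w3.png

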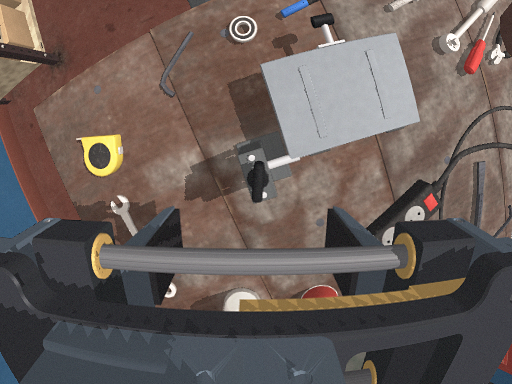

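```bash
python3 - <<'E'
from h import *
im=cv2.imread('pics/w3.png'); c=im[130:220,210:310]; cv2.imwrite('pics/w3z.png',cv2.resize(c,None,fx=6,fy=6,interpolation=cv2.INTER_CUBIC))
r=ctrl.cut_out('knob_grip','wrist')[0]; m=r['region']; print(r['p'],m.sum(),r['centre'])
ys,xs=np.nonzero(m); print(xs.min(),xs.max(),ys.min(),ys.max())
for y in range(ys.min(),ys.max(),4): print(y,xs[ys==y].min(),xs[ys==y].max())
x,e=tri([ray('scene',(248.8,168.4)),ray('side',(273.8,181.6)),ray('wrist',(256.8,178.4))]);print(x,e)
E
```

```text
0.83 630 [255.5, 182.6]
247 269 161 202
161 256 261
165 254 264
169 251 265
173 248 268
177 247 269
181 247 269
185 249 267
189 252 263
193 252 262
197 252 262
201 253 261
[ 0.58548364 -0.15292222  0.13986708] [np.float64(0.0022523808016203114), np.float64(0.0019331436821012347), np.float64(0.002632804037629442)]
```

View pics/w3z.png

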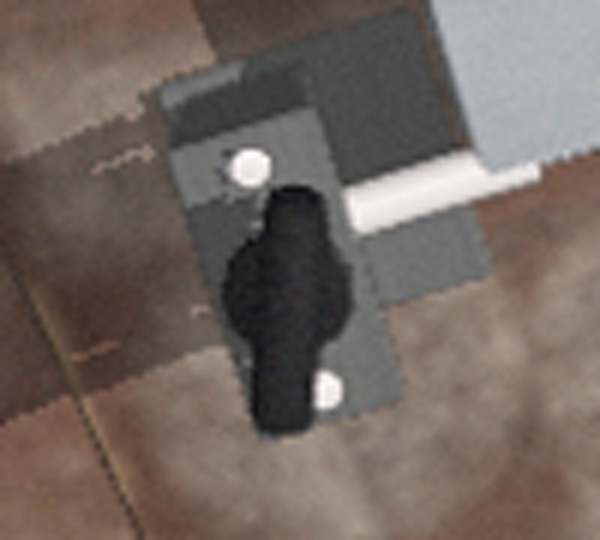

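```bash
python3 - <<'E'
from h import *
s=ctrl.sense();Rt=R.from_quat(s['ee_rot']).as_matrix()
for z in (.14,.153,.16):
    a=Rt.T@(atz('wrist',(259.2,162.5),z)-s['eef_pos']);b=Rt.T@(atz('wrist',(257,202),z)-s['eef_pos']);print(z,a,b,(a+b)/2,np.linalg.norm(a-b),np.degrees(np.arctan2((b-a)[1],(b-a)[0])))
E
```

```text
0.14 [ 0.00652282 -0.02000052  0.16796375] [0.00420847 0.02557652 0.16796706] [0.00536564 0.002788   0.1679654 ] 0.04563576586895451 92.90691128271857
0.153 [ 0.00623047 -0.02211561  0.15496362] [0.00400871 0.02163822 0.1549668 ] [ 0.00511959 -0.00023869  0.15496521] 0.04381020917888901 92.90691128271855
0.16 [ 0.00607306 -0.02325451  0.14796355] [0.00390114 0.0195176  0.14796666] [ 0.0049871  -0.00186845  0.14796511] 0.04282721711500753 92.90691128271858
```

```bash
python3 -m creep '[{"jaw":-1,"yaw":3,"tx":0.005,"ty":-0.001,"tz":0.03},{"jaw":-1,"yaw":3,"tx":0.005,"ty":-0.001,"tz":0.07},{"jaw":-1,"yaw":3,"tx":0.005,"ty":-0.001,"tz":0.11},{"jaw":-1,"yaw":3,"tx":0.005,"ty":-0.001,"tz":0.135},{"jaw":-1,"yaw":3,"tx":0.005,"ty":-0.001,"tz":0.15},{"jaw":-1,"yaw":3,"tx":0.005,"ty":-0.001,"tz":0.16},{"jaw":-1,"yaw":3,"tx":0.005,"ty":-0.001,"tz":0.16}]'
python3 - <<'E'
from h import *
s=ctrl.sense();print(s['eef_pos'],s['ft_force'],s['moment'])
im=ctrl.read_camera('wrist'); cv2.imwrite('pics/w4.png',im)
im=ctrl.read_camera('side')[120:260,200:340]; cv2.imwrite('pics/s4.png',cv2.resize(im,None,fx=4,fy=4,interpolation=cv2.INTER_CUBIC))
E
```

```text
time: 6.08
eef_pos: [0.5844, -0.1511, 0.1479]
ee_rot: [0.848, 0.529, -0.0, -0.0]
ft_force: [0.5, 0.6, 0.5]
opening: 0.0914
[ 0.5844394  -0.15111469  0.14788954] [0.50470522 0.60473874 0.49357465] [ 0.02552325 -0.11691796 -0.04090286]
```

View pics/w4.png

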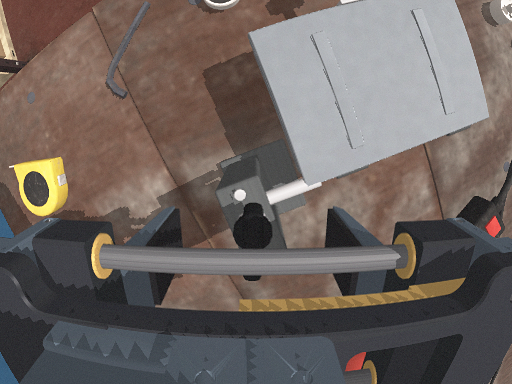

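View pics/s4.png

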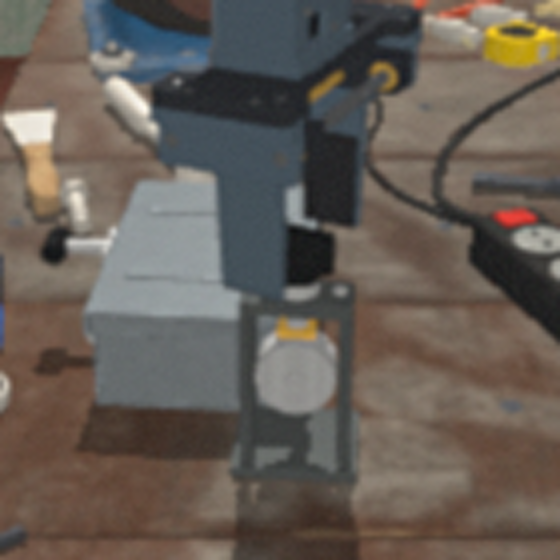

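```bash
python3 -m creep '[{"jaw":1,"yaw":0,"tx":0,"ty":0,"tz":0.002},{"jaw":1,"yaw":0,"tx":0,"ty":0,"tz":0.002},{"jaw":1,"yaw":0,"tx":0,"ty":0,"tz":0.002},{"jaw":1,"yaw":0,"tx":0,"ty":0,"tz":0.002},{"jaw":1,"yaw":0,"tx":0,"ty":0,"tz":0.002},{"jaw":1,"yaw":0,"tx":0,"ty":0,"tz":0.002}]' 20
cat > st.py <<'E'
from h import *
s=ctrl.sense();r=R.from_quat(s['ee_rot']).as_matrix()
# moment about vertical
print(round(s['time'],2),s['eef_pos'].round(4),'yaw',np.degrees(np.arctan2(r[1,0],r[0,0])).round(2),'F',s['ft_force'].round(2),'M',s['moment'].round(3),'tau6',s['tau'][5].round(4),'q6',s['joint_positions'][5].round(3),'op',s['opening'].round(4))
E
python3 st.py
```

```text
time: 6.92
eef_pos: [0.5844, -0.1511, 0.1459]
ee_rot: [0.848, 0.529, -0.0, 0.0]
ft_force: [-1.0, 0.4, 0.2]
opening: 0.0341Traceback (most recent call last):
  File "st.py", line 4, in <module>
    print(round(s['time'],2),s['eef_pos'].round(4),'yaw',np.degrees(np.arctan2(r[1,0],r[0,0])).round(2),'F',s['ft_force'].round(2),'M',s['moment'].round(3),'tau6',s['tau'][5].round(4),'q6',s['joint_positions'][5].round(3),'op',s['opening'].round(4))
                                                                                                                                                                                                                                   ^^^^^^^^^^^^^^^^^^
AttributeError: 'float' object has no attribute 'round'
```

```bash
sed -i "s/s\['opening'\].round(4)/s['opening']/" st.py; python3 -m creep '[{"jaw":1,"yaw":0,"tx":0,"ty":0,"tz":0},{"jaw":1,"yaw":0,"tx":0,"ty":0,"tz":0},{"jaw":1,"yaw":0,"tx":0,"ty":0,"tz":0},{"jaw":1,"yaw":0,"tx":0,"ty":0,"tz":0}]' 20
python3 st.py
```

```text
time: 7.42
eef_pos: [0.5842, -0.1516, 0.146]
ee_rot: [0.848, 0.53, -0.0, 0.0]
ft_force: [-0.6, -2.1, -1.0]
opening: 0.0117
7.42 [ 0.5842 -0.1516  0.146 ] yaw 63.95 F [-0.61 -2.13 -0.99] M [-0.405  0.058  0.134] tau6 0.1435 q6 -1.388 op 0.011742689407636623
```

```bash
cat > mz.py <<'E'
from h import *
M=[];T=[];F=[]
for i in range(5):
    s=ctrl.sense();M.append(s['moment'][2]);T.append(s['tau'][5]);F.append(s['ft_force'])
    if i<4: ctrl.read_camera('wrist')
r=R.from_quat(s['ee_rot']).as_matrix()
print(round(s['time'],2),s['eef_pos'].round(4),'yaw',np.degrees(np.arctan2(r[1,0],r[0,0])).round(2),'F',np.mean(F,0).round(2),'Mz',np.mean(M).round(4),np.round(M,3),'tau6',np.mean(T).round(4),np.round(T,3),'op',round(s['opening'],4))
E
python3 mz.py
python3 -m creep '[{"jaw":1,"yaw":2,"tx":0,"ty":0,"tz":0},{"jaw":1,"yaw":4,"tx":0,"ty":0,"tz":0},{"jaw":1,"yaw":6,"tx":0,"ty":0,"tz":0},{"jaw":1,"yaw":6,"tx":0,"ty":0,"tz":0}]' 20
python3 mz.py
python3 -m creep '[{"jaw":1,"yaw":2,"tx":0,"ty":0,"tz":0},{"jaw":1,"yaw":4,"tx":0,"ty":0,"tz":0},{"jaw":1,"yaw":4,"tx":0,"ty":0,"tz":0}]' 20
python3 mz.py
```

```text
7.62 [ 0.5842 -0.1516  0.146 ] yaw 63.94 F [-1.46 -3.11 -0.2 ] Mz 0.1766 [0.134 0.118 0.183 0.222 0.225] tau6 0.1551 [0.143 0.15  0.156 0.161 0.165] op 0.0122
time: 8.12
eef_pos: [0.5843, -0.1513, 0.1459]
ee_rot: [0.875, 0.484, -0.0, 0.0]
ft_force: [-1.2, -4.3, -0.2]
opening: 0.0121
8.32 [ 0.5843 -0.1513  0.1459] yaw 57.88 F [-1.59 -4.27  0.18] Mz -0.2369 [-0.209 -0.261 -0.194 -0.236 -0.284] tau6 -0.2244 [-0.169 -0.22  -0.235 -0.245 -0.253] op 0.0119
time: 8.7
eef_pos: [0.5844, -0.1511, 0.1459]
ee_rot: [0.892, 0.453, 0.0, 0.0]
ft_force: [-0.9, -4.6, 1.0]
opening: 0.0122
8.9 [ 0.5845 -0.1511  0.1459] yaw 53.89 F [-1.59 -4.41  0.29] Mz -0.2292 [-0.239 -0.175 -0.242 -0.26  -0.231] tau6 -0.2105 [-0.16  -0.208 -0.221 -0.229 -0.235] op 0.012
```

```bash

python3 -m creep '[{"jaw":1,"yaw":2,"tx":0,"ty":0,"tz":0},{"jaw":1,"yaw":4,"tx":0,"ty":0,"tz":0}]' 20 >/dev/null
python3 mz.py
python3 -m creep '[{"jaw":1,"yaw":1,"tx":0,"ty":0,"tz":0}]' 20 >/dev/null
python3 mz.py
```

```text
9.35 [ 0.5845 -0.151   0.146 ] yaw 49.87 F [-0.69 -2.97 -0.23] Mz -0.0937 [ 0.223 -0.028 -0.166 -0.199 -0.299] tau6 -0.088 [-0.007  0.061 -0.088 -0.192 -0.215] op 0.0115
9.68 [ 0.5846 -0.1509  0.1459] yaw 48.91 F [ 0.2  -2.83 -0.49] Mz 0.0656 [ 0.235  0.11  -0.01  -0.002 -0.005] tau6 0.0639 [0.112 0.138 0.062 0.007 0.   ] op 0.0117
```

```bash

python3 -m creep '[{"jaw":1,"yaw":1.5,"tx":0,"ty":0,"tz":0},{"jaw":1,"yaw":2.5,"tx":0,"ty":0,"tz":0},{"jaw":1,"yaw":3,"tx":0,"ty":0,"tz":0},{"jaw":1,"yaw":3.5,"tx":0,"ty":0,"tz":0}]' 20 >/dev/null
python3 mz.py
python3 -m creep '[{"jaw":1,"yaw":1.5,"tx":0,"ty":0,"tz":0},{"jaw":1,"yaw":2.5,"tx":0,"ty":0,"tz":0},{"jaw":1,"yaw":3,"tx":0,"ty":0,"tz":0},{"jaw":1,"yaw":3.3,"tx":0,"ty":0,"tz":0},{"jaw":1,"yaw":3.5,"tx":0,"ty":0,"tz":0}]' 20 >/dev/null
python3 mz.py
```

```text
10.38 [ 0.5847 -0.1509  0.146 ] yaw 45.4 F [ 1.52 -1.02 -1.73] Mz 0.1375 [0.204 0.176 0.089 0.131 0.087] tau6 0.1472 [0.174 0.192 0.146 0.115 0.108] op 0.0118
11.2 [ 0.5847 -0.1508  0.146 ] yaw 41.91 F [ 4.59  1.92 -2.83] Mz 0.2221 [0.229 0.245 0.237 0.195 0.205] tau6 0.2108 [0.224 0.229 0.209 0.197 0.195] op 0.0115
```

```bash

python3 -m creep '[{"jaw":1,"yaw":2,"tx":0,"ty":0,"tz":0},{"jaw":1,"yaw":3.5,"tx":0,"ty":0,"tz":0},{"jaw":1,"yaw":4.3,"tx":0,"ty":0,"tz":0},{"jaw":1,"yaw":4.7,"tx":0,"ty":0,"tz":0},{"jaw":1,"yaw":5,"tx":0,"ty":0,"tz":0}]' 20 >/dev/null
python3 mz.py
python3 -m creep '[{"jaw":1,"yaw":2,"tx":0,"ty":0,"tz":0},{"jaw":1,"yaw":3.5,"tx":0,"ty":0,"tz":0},{"jaw":1,"yaw":4.3,"tx":0,"ty":0,"tz":0},{"jaw":1,"yaw":4.7,"tx":0,"ty":0,"tz":0},{"jaw":1,"yaw":5,"tx":0,"ty":0,"tz":0}]' 20 >/dev/null
python3 mz.py
```

```text
12.03 [ 0.5849 -0.1506  0.146 ] yaw 36.91 F [ 5.15  2.5  -3.01] Mz 0.2178 [0.213 0.233 0.191 0.258 0.194] tau6 0.2239 [0.234 0.248 0.221 0.209 0.208] op 0.0118
12.85 [ 0.5851 -0.1505  0.146 ] yaw 31.91 F [ 5.67  3.09 -3.18] Mz 0.2451 [0.276 0.248 0.248 0.188 0.265] tau6 0.2506 [0.26  0.274 0.248 0.235 0.235] op 0.0119
```

```bash

for i in 1 ; do python3 -m creep '[{"jaw":1,"yaw":2,"tx":0,"ty":0,"tz":0},{"jaw":1,"yaw":3.5,"tx":0,"ty":0,"tz":0},{"jaw":1,"yaw":4.3,"tx":0,"ty":0,"tz":0},{"jaw":1,"yaw":4.7,"tx":0,"ty":0,"tz":0},{"jaw":1,"yaw":5,"tx":0,"ty":0,"tz":0}]' 20 >/dev/null
python3 mz.py; done
python3 -m creep '[{"jaw":1,"yaw":2,"tx":0,"ty":0,"tz":0},{"jaw":1,"yaw":3.5,"tx":0,"ty":0,"tz":0},{"jaw":1,"yaw":4.3,"tx":0,"ty":0,"tz":0},{"jaw":1,"yaw":4.7,"tx":0,"ty":0,"tz":0},{"jaw":1,"yaw":5,"tx":0,"ty":0,"tz":0}]' 20 >/dev/null
python3 mz.py
```

```text
13.68 [ 0.5853 -0.1504  0.146 ] yaw 26.92 F [ 5.9   3.33 -3.25] Mz 0.2712 [0.309 0.274 0.24  0.278 0.255] tau6 0.2804 [0.29  0.304 0.278 0.265 0.265] op 0.0119
14.5 [ 0.5855 -0.1503  0.146 ] yaw 21.92 F [ 6.89  3.68 -3.68] Mz 0.313 [0.346 0.294 0.293 0.314 0.318] tau6 0.3133 [0.321 0.336 0.312 0.299 0.298] op 0.012
```

```bash

python3 -m creep '[{"jaw":1,"yaw":1.5,"tx":0,"ty":0,"tz":0},{"jaw":1,"yaw":2.5,"tx":0,"ty":0,"tz":0},{"jaw":1,"yaw":3.3,"tx":0,"ty":0,"tz":0},{"jaw":1,"yaw":3.7,"tx":0,"ty":0,"tz":0},{"jaw":1,"yaw":4,"tx":0,"ty":0,"tz":0}]' 20 >/dev/null
python3 mz.py
python3 -m creep '[{"jaw":-1,"yaw":0,"tx":0,"ty":0,"tz":0},{"jaw":-1,"yaw":0,"tx":0,"ty":0,"tz":0},{"jaw":-1,"yaw":0,"tx":0,"ty":0,"tz":0},{"jaw":-1,"yaw":0,"tx":0,"ty":0,"tz":-0.03},{"jaw":-1,"yaw":0,"tx":0,"ty":0,"tz":-0.09},{"jaw":-1,"yaw":0,"tx":0,"ty":0,"tz":-0.15},{"jaw":-1,"yaw":0,"tx":0,"ty":0,"tz":-0.15}]' 20
python3 look.py w5
python3 - <<'E'
from h import *
for c in ['scene','side']:
    im=ctrl.read_camera(c)
    for l in ['pull','hinge','case']:
        print(c,l,[(np.round(x['centre'],1),round(x['p'],2)) for x in ctrl.place_of(l,c)[:2]])
E
```

```text
15.32 [ 0.5857 -0.1502  0.146 ] yaw 17.92 F [ 7.33  4.11 -4.08] Mz 0.3434 [0.341 0.357 0.355 0.377 0.288] tau6 0.3396 [0.347 0.361 0.339 0.326 0.325] op 0.0121
time: 16.2
eef_pos: [0.5862, -0.1519, 0.302]
ee_rot: [0.988, 0.156, 0.005, 0.003]
ft_force: [0.8, -0.1, -1.5]
opening: 0.0791
16.2 [ 0.58617731 -0.15191845  0.30197655] [-2.72337655e-01  3.28921693e-01  1.36629859e+00 -4.62297458e-04
  1.43510745e+00 -5.84667448e-01] [[ 0.952  0.307  0.011]
 [ 0.307 -0.952 -0.003]
 [ 0.009  0.007 -1.   ]]
case [251.5  56.7] 0.94 [0.5313 0.0018 0.    ]
hinge [294.7  66.5] 0.67 [ 0.5915 -0.0041  0.062 ]
pull [179.1  16.9] 0.71 [0.4223 0.0195 0.06  ]
knob_grip [250.3 183.7] 0.62 [ 0.579  -0.1516  0.147 ]
tape_measure [248.4 181.6] 0.74 [ 0.5843 -0.1825  0.    ]
scene pull [(array([270.5, 245. ]), 0.96)]
scene hinge [(array([213.6, 223.1]), 0.65)]
scene case [(array([233.8, 250.1]), 0.57)]
side pull [(array([217.8, 179.5]), 0.8), (array([215.5, 310.2]), 0.25)]
side hinge [(array([273.3, 185.6]), 0.76)]
side case [(array([250.1, 201.8]), 0.85)]
```

View pics/w5.png

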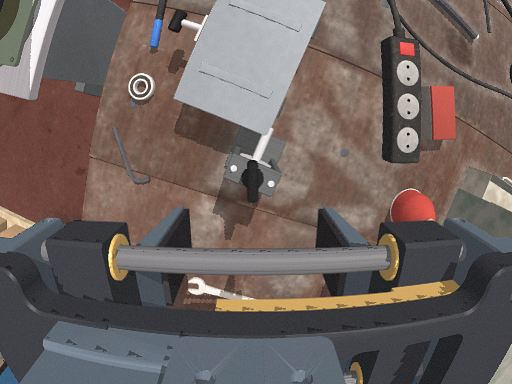

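```bash

python3 -m creep '[{"jaw":-1,"yaw":-10,"tx":-0.02,"ty":-0.04,"tz":0},{"jaw":-1,"yaw":-20,"tx":-0.045,"ty":-0.09,"tz":0.01},{"jaw":-1,"yaw":-30,"tx":-0.07,"ty":-0.14,"tz":0.02},{"jaw":-1,"yaw":-40,"tx":-0.09,"ty":-0.18,"tz":0.03},{"jaw":-1,"yaw":-50,"tx":-0.103,"ty":-0.206,"tz":0.04},{"jaw":-1,"yaw":-60,"tx":-0.103,"ty":-0.206,"tz":0.05},{"jaw":-1,"yaw":-67,"tx":-0.103,"ty":-0.206,"tz":0.05},{"jaw":-1,"yaw":-67,"tx":-0.103,"ty":-0.206,"tz":0.05}]' 20
python3 look.py w6
```

```text
time: 17.95
eef_pos: [0.423, 0.0133, 0.2461]
ee_rot: [0.738, 0.675, 0.0, 0.0]
ft_force: [-0.3, 0.2, -0.9]
opening: 0.0911
17.95 [0.4229563  0.01332181 0.2461001 ] [ 4.36193407e-03  6.46987824e-02  1.84682081e+00 -7.66043065e-05
  1.22963350e+00 -1.47653223e+00] [[ 0.09   0.996  0.   ]
 [ 0.996 -0.09  -0.   ]
 [-0.     0.    -1.   ]]
case [252.  240.3] 0.89 [0.5314 0.0018 0.    ]
hinge [251.1 301.9] 0.65 [ 0.5984 -0.0055  0.062 ]
hinge [255.6 243.1] 0.25 [0.5078 0.0087 0.062 ]
tape_measure [ 35.2 214.5] 0.69 [ 0.4641 -0.3775  0.    ]
bolt [375.7 154.4] 0.87 [0.4176 0.1918 0.    ]
```

View pics/w6.png

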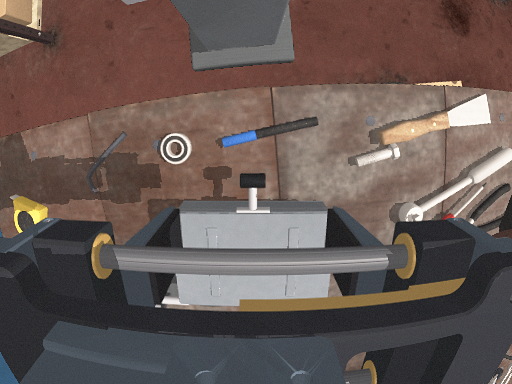

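```bash
python3 - <<'E'
from h import *
im=cv2.imread('pics/w6.png'); c=im[160:220,212:292]; cv2.imwrite('pics/w6z.png',cv2.resize(c,None,fx=7,fy=7,interpolation=cv2.INTER_CUBIC))
s=ctrl.sense();Rt=R.from_quat(s['ee_rot']).as_matrix()
for z in (.05,.06,.07):
  print(z,[ (Rt.T@(atz('wrist',p,z)-s['eef_pos'])).round(4) for p in [(240,181),(265,180),(252.5,180.5)]], atz('wrist',(252.5,180.5),z).round(4))
for a,b in [((271.3,242.3),(217.8,180.9)),((270.5,245),(217.8,179.5))]:
  print(tri([ray('scene',a),ray('side',b),ray('wrist',(252.5,180.5))]))
E
```

```text
0.05 [array([-0.0158,  0.0074,  0.196 ]), array([0.0146, 0.0062, 0.196 ]), array([-0.0006,  0.0068,  0.196 ])] [0.4298 0.0119 0.05  ]
0.06 [array([-0.0154,  0.0051,  0.186 ]), array([0.0142, 0.0039, 0.186 ]), array([-0.0006,  0.0045,  0.186 ])] [0.4276 0.0121 0.06  ]
0.07 [array([-0.015 ,  0.0028,  0.176 ]), array([0.0138, 0.0017, 0.176 ]), array([-0.0006,  0.0023,  0.176 ])] [0.4253 0.0123 0.07  ]
(array([0.43205365, 0.01016679, 0.06153166]), [np.float64(0.004008753455549836), np.float64(0.0071026071610471656), np.float64(0.005116522210046639)])
(array([0.43161895, 0.01352199, 0.06079302]), [np.float64(0.0033299954071538225), np.float64(0.007650381606371083), np.float64(0.004363704216556408)])
```

View pics/w6z.png

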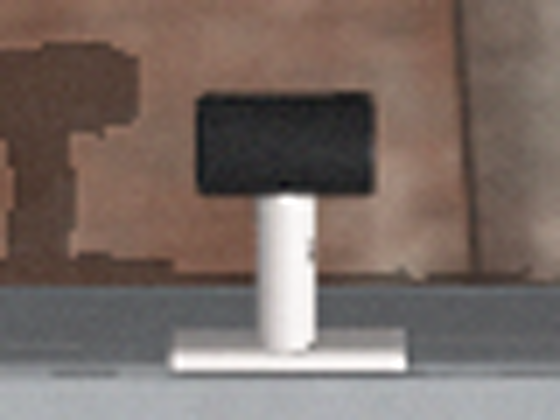

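```bash

python3 -m creep '[{"jaw":-1,"yaw":0,"tx":0,"ty":0.004,"tz":0.05},{"jaw":-1,"yaw":0,"tx":-0.001,"ty":0.004,"tz":0.1},{"jaw":-1,"yaw":0,"tx":-0.001,"ty":0.004,"tz":0.15},{"jaw":0,"yaw":0,"tx":-0.001,"ty":0.004,"tz":0.18},{"jaw":0,"yaw":0,"tx":-0.001,"ty":0.004,"tz":0.188},{"jaw":1,"yaw":0,"tx":-0.001,"ty":0.004,"tz":0.188},{"jaw":1,"yaw":0,"tx":-0.001,"ty":0.004,"tz":0.188},{"jaw":1,"yaw":0,"tx":-0.001,"ty":0.004,"tz":0.188},{"jaw":1,"yaw":0,"tx":-0.001,"ty":0.004,"tz":0.188},{"jaw":1,"yaw":0,"tx":-0.001,"ty":0.004,"tz":0.188}]' 15
python3 -m creep '[{"jaw":1,"yaw":0,"tx":0,"ty":0,"tz":0},{"jaw":1,"yaw":0,"tx":0,"ty":0,"tz":0}]' 15
python3 st.py
python3 - <<'E'
from h import *
im=ctrl.read_camera('wrist'); cv2.imwrite('pics/w7.png',im)
E
```

```text
time: 19.55
eef_pos: [0.4272, 0.0118, 0.0584]
ee_rot: [0.738, 0.675, 0.0, 0.0]
ft_force: [-0.5, 0.3, 2.9]
opening: 0.0295
time: 19.8
eef_pos: [0.4272, 0.0118, 0.0584]
ee_rot: [0.738, 0.675, 0.0, 0.0]
ft_force: [-1.2, -0.2, 5.9]
opening: 0.0303
19.8 [0.4272 0.0118 0.0584] yaw 84.93 F [-1.22 -0.23  5.88] M [0.102 0.015 0.023] tau6 0.006 q6 -1.481 op 0.030267629078927074
```

View pics/w7.png

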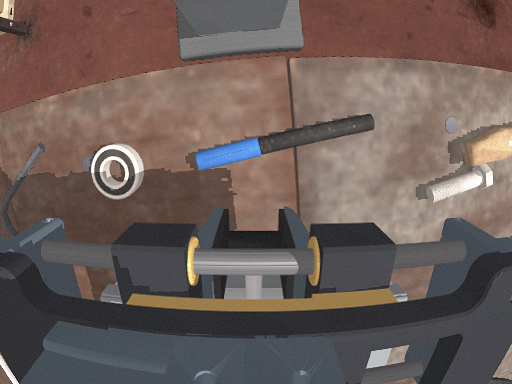

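Gripped (30 mm opening, the pull between the pads at about (253,262)). Now lift along the arc.

```bash

python3 -m creep '[{"jaw":1,"yaw":0,"tx":0,"ty":0.001,"tz":-0.017},{"jaw":1,"yaw":0,"tx":0,"ty":0.003,"tz":-0.034},{"jaw":1,"yaw":0,"tx":0,"ty":0.008,"tz":-0.051},{"jaw":1,"yaw":0,"tx":0,"ty":0.014,"tz":-0.067},{"jaw":1,"yaw":0,"tx":0,"ty":0.021,"tz":-0.083},{"jaw":1,"yaw":0,"tx":0,"ty":0.021,"tz":-0.083}]' 15
python3 st.py
python3 - <<'E'
from h import *
im=ctrl.read_camera('scene'); cv2.imwrite('pics/sc8.png',im)
E
```

```text
time: 20.6
eef_pos: [0.4471, 0.01, 0.1408]
ee_rot: [0.738, 0.675, -0.001, -0.001]
ft_force: [-1.9, 0.0, -0.1]
opening: 0.0297
20.6 [0.4471 0.01   0.1408] yaw 84.92 F [-1.93  0.05 -0.13] M [ 0.118  0.23  -0.024] tau6 0.0198 q6 -1.485 op 0.029657684456264967
```

View pics/sc8.png

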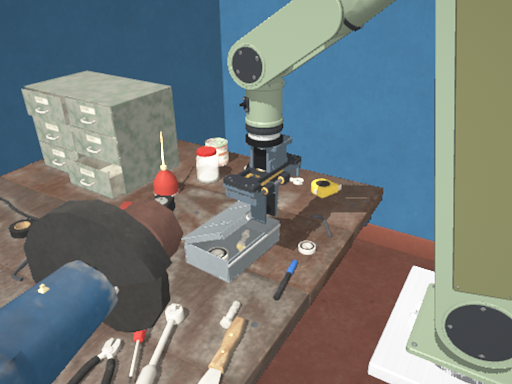

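```bash

python3 -m creep '[{"jaw":1,"yaw":0,"tx":0,"ty":0.009,"tz":-0.015},{"jaw":1,"yaw":0,"tx":0,"ty":0.020,"tz":-0.028},{"jaw":1,"yaw":0,"tx":0,"ty":0.031,"tz":-0.041},{"jaw":1,"yaw":0,"tx":0,"ty":0.040,"tz":-0.049},{"jaw":1,"yaw":0,"tx":0,"ty":0.040,"tz":-0.049},{"jaw":1,"yaw":0,"tx":0,"ty":0.040,"tz":-0.049}]' 15
python3 st.py
python3 -m creep '[{"jaw":0.2,"yaw":0,"tx":0,"ty":0,"tz":0},{"jaw":-0.3,"yaw":0,"tx":0,"ty":0,"tz":0},{"jaw":-0.3,"yaw":0,"tx":0,"ty":0,"tz":0},{"jaw":-0.3,"yaw":0,"tx":0,"ty":0,"tz":0},{"jaw":-0.3,"yaw":0,"tx":0,"ty":0,"tz":0}]' 15
python3 - <<'E'
from h import *
for c in ['wrist','scene','side']:
    im=ctrl.read_camera(c); cv2.imwrite(f'pics/{c}9.png',im)
E
```

```text
time: 21.4
eef_pos: [0.4862, 0.0065, 0.1896]
ee_rot: [0.738, 0.675, -0.001, -0.001]
ft_force: [-4.7, -0.8, 2.9]
opening: 0.03
21.4 [0.4862 0.0065 0.1896] yaw 84.92 F [-4.68 -0.78  2.93] M [ 0.129  0.757 -0.026] tau6 0.0087 q6 -1.492 op 0.030034497538354764
time: 22.02
eef_pos: [0.4877, 0.0065, 0.1899]
ee_rot: [0.738, 0.675, 0.0, 0.0]
ft_force: [0.7, -0.0, -0.7]
opening: 0.0594
```

View pics/wrist9.png

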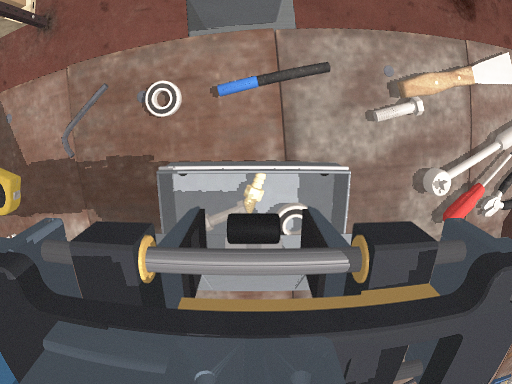

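View pics/scene9.png

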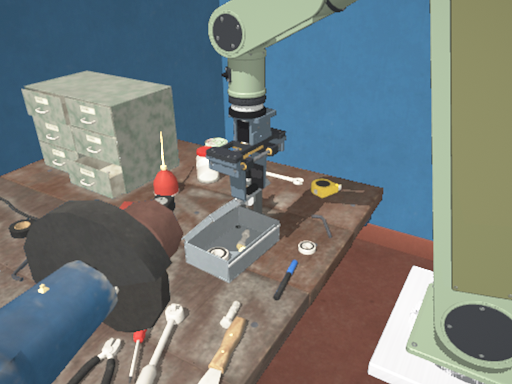

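```bash
cat > lid.py <<'E'
from h import *
import sys
from scipy.optimize import least_squares
H=np.array([.595,-.004,.062]); ux=np.array([np.cos(.088),-np.sin(.088),0])
def ang(px,cam='wrist'):
    o,d=ray(cam,px)
    def f(v):
        p=H-.173*np.cos(v[0])*ux+np.array([0,0,.173*np.sin(v[0])]); n=np.cross(ux,[0,0,1])
        q=p+n*v[1]-o; return q-d*(q@d)
    return least_squares(f,[.7,0]).x
if __name__=='__main__':
    for i in range(3):
        im=ctrl.read_camera('wrist'); r=ctrl.place_of('pull','wrist')
        print(ctrl.sense()['time'],[(np.round(x['centre'],1),round(x['p'],2),ang(x['centre']).round(3)) for x in r[:2]])
        g=im[195:250,226:284].max(2)<60
        ys,xs=np.nonzero(g); print('dark',g.sum(),xs.mean()+226,ys.mean()+195,ys.min()+195,ys.max()+195)
    cv2.imwrite(f'pics/{sys.argv[1]}.png',im)
E
python3 lid.py w10; python3 -c "
from lid import *
print(ang((254,228)))"
```

```text
22.275 [(array([252.1, 228.9]), 0.97, array([ 0.828, -0.   ]))]
dark 1574 253.2445997458704 228.50190597204573 214 243
22.375 [(array([252.8, 226.5]), 0.89, array([ 0.819, -0.001]))]
dark 1572 253.21374045801525 228.49872773536896 214 243
22.475 [(array([254.1, 225.9]), 0.67, array([ 0.817, -0.001]))]
dark 1573 253.23140495867767 228.5022250476796 214 243
[ 0.82451839 -0.00128883]
```

```bash

python3 -m creep '[{"jaw":-1,"yaw":0,"tx":0,"ty":0,"tz":0},{"jaw":-1,"yaw":0,"tx":0,"ty":0,"tz":-0.01},{"jaw":-1,"yaw":0,"tx":0,"ty":-0.005,"tz":-0.04},{"jaw":-1,"yaw":0,"tx":0,"ty":-0.02,"tz":-0.08},{"jaw":-1,"yaw":0,"tx":0,"ty":-0.04,"tz":-0.12},{"jaw":-1,"yaw":0,"tx":0,"ty":-0.06,"tz":-0.12},{"jaw":-1,"yaw":0,"tx":0,"ty":-0.06,"tz":-0.12},{"jaw":-1,"yaw":0,"tx":0,"ty":-0.06,"tz":-0.12}]' 15
python3 lid.py w11
python3 -m creep '[{"jaw":-1,"yaw":0,"tx":0,"ty":0,"tz":0},{"jaw":-1,"yaw":0,"tx":0,"ty":0,"tz":0},{"jaw":-1,"yaw":0,"tx":0,"ty":0,"tz":0},{"jaw":-1,"yaw":0,"tx":0,"ty":0,"tz":0},{"jaw":-1,"yaw":0,"tx":0,"ty":0,"tz":0},{"jaw":-1,"yaw":0,"tx":0,"ty":0,"tz":0},{"jaw":-1,"yaw":0,"tx":0,"ty":0,"tz":0},{"jaw":-1,"yaw":0,"tx":0,"ty":0,"tz":0}]' 15
python3 lid.py w12
python3 -c "
import cv2,numpy as np
a=cv2.imread('pics/w11.png');b=cv2.imread('pics/w12.png');d=cv2.absdiff(a,b).max(2);print(d.mean(),(d>40).sum())"
```

```text
time: 23.48
eef_pos: [0.4278, 0.0118, 0.309]
ee_rot: [0.738, 0.675, -0.001, -0.0]
ft_force: [-0.0, 0.4, -0.4]
opening: 0.0911
23.575 [(array([254.5, 237.4]), 0.59, array([ 0.814, -0.002]))]
dark 484 253.35743801652893 239.89669421487605 232 248
23.675 [(array([256. , 236.7]), 0.8, array([ 0.811, -0.004]))]
dark 456 253.30043859649123 239.41666666666666 232 247
23.775 [(array([253.5, 238.1]), 0.68, array([ 0.82 , -0.001]))]
dark 460 253.23913043478262 239.34347826086957 231 247
time: 24.78
eef_pos: [0.4279, 0.0118, 0.31]
ee_rot: [0.738, 0.675, -0.0, 0.0]
ft_force: [0.7, -0.1, -0.5]
opening: 0.0914
24.875 [(array([251.9, 237.1]), 0.68, array([0.815, 0.   ]))]
dark 470 253.5659574468085 238.48936170212767 231 247
24.975 [(array([251.6, 239.6]), 0.57, array([0.831, 0.001]))]
dark 467 253.52248394004283 238.4796573875803 231 247
25.075 [(array([252.1, 235.8]), 0.64, array([0.806, 0.   ]))]
dark 468 253.47863247863248 238.508547008547 231 247
4.7207387288411455 1050
```

View pics/w12.png

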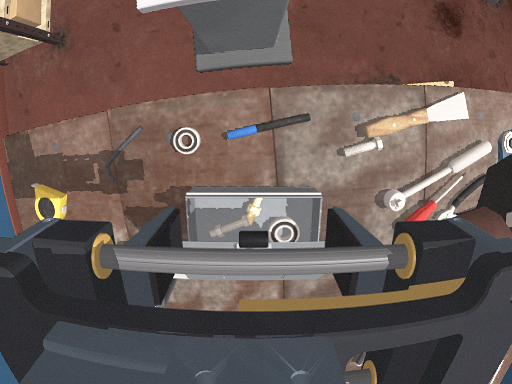

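```bash
python3 - <<'E'
from lid import *
for c in ('side','scene'):
    im=ctrl.read_camera(c); print(c,[(x['centre'],x['p'],ang(x['centre'],c)) for x in ctrl.place_of('pull',c)[:1]])
print(ctrl.sense()['time']); print(ctrl.hand_in())
E
```

```text
side [([234.8, 139.5], 0.67, array([1.01994117, 0.08066029]))]
scene [([253.0, 188.2], 0.97, array([ 8.11788295e-01, -2.42134142e-04]))]
25.275
the job is handed in; nothing more can be done
None
```

I tightened the hinge by feel, lifted the lid by its pull and let go. It has stayed about half open on its own, and I handed the job in at about 25 s of the 58 s allowed.

- **Tightening:** I turned the knob about 46° clockwise. Its torque was even at about 0.23 N m at first. It then climbed to about 0.35 N m, a rise of about 0.12 N m, which is inside the 0.08 to 0.14 N m needed and below the 0.22 N m limit.
- **Lid:** I raised it to about 0.87 rad and released it. It settled at about 0.82 rad.
- **Last checks:** With the gripper clear, the wrist and scene cameras put the lid at 0.81 to 0.83 rad. In the last wrist pictures it was no longer moving. The gripper's force reading was near zero, so it was touching nothing.
- **Disagreement:** The side camera gave 1.02 rad, with its point about 80 mm off to the side. I took that as a false detection because the other two cameras agree.
- **Not measured:** I did not measure how hard the shoe presses on the drum; I only infer it from the torque rise and the lid staying up. I also did not measure the tape measure's and bolt's final positions, but the gripper did not go near either and both looked in place in the last wrist picture.

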